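Load the drilling jig past its drop catch

TASK

Load the square-section wooden blank into the drilling jig: lay it flat on the bench, slide it lengthwise into the jig so that its own front edge lifts the hinged catch, and keep pushing gently against the spring plunger until the catch drops behind the blank. Then let go, so that the blank sits back trapped between plunger and catch. Keep the gripper off the jig and its catch, do not ram the jig, and leave the other things on the bench alone.

Things in the scene. Friction and masses are not known exactly. Their poses are not given: they have to be found in the camera images.
- blank: plain softwood blank of square section, 38 x 120 x 38 mm, lying flat, 60 to 115 g; origin at the centre of its underside, y along its 120 mm length, z up. Either end may go in first. Not the wide block (64 mm wide) nor the flat strip (19 mm high). The harder it bears on the bench, the more friction adds to the push (coefficient up to about 0.75).
- jig: aluminium drilling jig screwed to the bench, no floor: the blank slides on the bench top. x = push direction, z up; origin on the bench, on the centre line; all within x -46 to 200, y +-58, z 0 to 53 mm. End block, plunger and catch form one stop unit, clamped at a setting s along x, s = -14 to +8 mm (not measured: find it by feel). It does not move under the push. Fingers must stay below x = 52 mm.
- jig_mouth (a point): mouth of the rails, on the bench at jig x = 56 mm. Two rails 20 mm high, inner faces at y = +-20.5 mm, run from x = 72 to 126 mm, flared outward at the mouth (about 48 mm between them there). Nothing stands beside the blank before the mouth: hold it by its sides 25 to 30 mm ahead of its rear face. A steel plate with a brass bush overhangs the blank from +y at x = 88 to 116, z = 41 to 52 mm.
- nose_nominal (a point): fixed point of the jig at x = 0, z = 30 mm: the lower edge of the catch's upright locking face (it looks to +x) lies here when s = 0 and the catch is down, else at x = s (-14 to 8 mm). It hangs 8 mm below the blank's top. The nose is 16 mm wide; its 45-degree lead-in ramp rises from z = 30 mm at x = -8 mm + s to 51 mm at x = -29 mm + s; the blank's front top edge lifts it.
- plunger (a joint): spring plunger between the rails, m along jig x, 0 free, hard stop 0.0115. Round rubber head, 22 mm, centre 18 mm high, free face at jig x = 112 mm + s (s: -14 to 8 mm). Pushes back 3 N when first touched, 0.7 N more per mm: about 9 N where the catch drops (about 0.0085), 11 N at the stop. About 0.008 with the blank latched. Keep the jig loads under 20 N.
- catch (a joint): gravity catch, hinge angle in rad, 0 down, grows as the nose lifts; 200 g steel. A yoke pivots on the end block (jig x = 158 mm + s, z = 20 mm, axis y) and carries a bar 12 mm wide along the centre line (z = 42 to 49 mm when down) ending in the nose. It rides on the blank's top at about 0.05. It passes between fingers that hold the blank's sides, under a gripper body over 25 mm above the blank's top.
- wide_block: bystander: softwood block 64 x 89 x 38 mm, origin at the centre of its underside; it may lie where the blank lay in another start.
- flat_strip: bystander: flat softwood strip 40 x 150 x 19 mm, origin at the centre of its underside
- screw_tin: bystander: round open tin, 74 mm across, 52 mm high, origin at the centre of its underside
- tape_roll: bystander: black roll of tape, 60 mm across, 18 mm high, origin at the centre of its underside
Things that resemble listed ones, but are neither listed nor needed, are in the scene too. Of the things that look like the blank, the larger one is meant.

How it is judged:
By the outcome, as a careful person would: the job done as asked, in the order asked, and still so for the second after the job is handed in, with the robot touching nothing.
It also fails if it takes over 72 s, if anything falls off the work surface, if the arm or the gripper's body presses on something with over 40 N, if the wrist force passes 120 N, or if a joint passes its speed limit or range.

ROBOT

A 6-joint arm with a two-finger parallel gripper is mounted at the origin on a cart in front of the work surface, level with it; the furniture and walls round the work are solid. World frame = base frame: x ahead of the robot, y to its left, z up, the work surface at z = 0. Lengths are in m, angles in rad, forces in N, time in s.
With the tool pointing down it reaches from about 0.275 to 0.75 m from the base axis. Payload 10.2 kg.
Tool frame: the origin (TCP) lies between the finger pads; the fingertips stand 17 mm ahead of it and the grasp point (between the pads) lies 2 mm behind it; z points along the fingers, y is the line along which they close (so a half turn about z gives the same grasp; the last joint's range is limited). The gripper opens to 85 mm and grips with 20 to 120 N. Pads are 22 mm wide; open, the fingers measure 114 mm over their backs; the gripper's body (76 mm by 85 mm) begins 54 mm behind the grasp point. The pads swing forward as they close: fully open they stand 13 mm farther back than shut.
Start: joints at [1.117, 0.313, 1.498, -0, 1.331, -0.223], TCP at [0.12, 0.511, 0.248] pointing down, gripper open.
Joint ranges: [-2.94, 2.94], [-0.97, 2.17], [0.19, 2.56], [-1.23, 4.37], [0.02, 3.11], [-2.88, 2.88]. Speed limits (rad/s): [2.39, 2.39, 3.01, 3.14, 3.14, 3.14].

INTERFACE

Orientations are given as [roll, pitch, yaw] about the fixed x, y, z axes, in that order (R = Rz(yaw) Ry(pitch) Rx(roll)).
In Python, from cell import manip, eyes, cut_out, spot_point gives the robot as it stands.
- The arm moves only by the tool move_arm, never from a script. Its arguments are lists of equal length, an entry for each row: "delta_pos": the shift along the world's x, y, z in mm, a list of three; "yaw": the turn about the world's z in degrees; "hand": the opening, from -1 (shut) to 1 (fully open). A call has 1 to 5 rows; each row shifts and turns the commanded pose from where the row before left it; what a row does not reach is not made up. A row lasts 1/12 s, in which the tool goes at most 41.7 mm and 7.16 degrees, less where a joint would pass 70% of its speed; a pose out of reach is approached as far as the arm can. A call with a gripper value outside its range is refused whole. The fingers move at their own pace and stop on an object; "squeeze" is the grip in N (left out, the last holds). Time passes only in rows, so rows that do not move let the fingers close. It gives the time, the measured TCP pose, the force, the opening and the grip force at its end, in the units of the state.
- manip.get_state(): the state, without advancing time (a new reading comes with each control period).
- eyes.grab_frame(name): name is "side" or "top" or "wrist"; returns the picture (480x640x3 uint8, red, green, blue); there is no depth.
- eyes.camera_info(name): a dict with "vertical_fov" (degrees; the focal length in pixels is half the picture's height over the tangent of half this angle, whatever the lens; pixels are square), "cx", "cy" (the principal point, pixels), "rvec" (rotation vector, rad) and "tvec" (3), from world to camera coordinates, as OpenCV has them. Camera axes: x right, y down, z forward; pixel columns grow to the right and rows downward; lengths in m; the calibration is good to about 2 mm. A picture is of the moment at which its call begins: read the wrist's pose just before it. camera_info takes no time and is no camera call; for the wrist camera it gives the pose at the moment of the call.
- manip.close_job(): hands the job in; it is judged then, once.
Trained networks look in the newest picture that a camera, given by its name, has taken for a name from the list of things; names that differ only in an ending like _2 or _b are one class to them, and where a whole thing is asked for, a point or a joint stands for the part that bears it (a point fixed in the world has none). Each returns a list of dicts, best first, with "conf" (0 to 1); they miss things now and then, are a little off and sometimes report something else, mostly with a low value. They report only what shows in the picture. A call takes as long as a camera call. They do not tell look-alikes from the thing itself.
- cut_out(camera, target): "region" (480x640 bool, what is visible of it).
- spot_point(camera, target): "xyz" ([x, y, z] in m, in world coordinates, good to about 4 mm: a listed point, or the origin of a listed thing).
The state is a dict: "time_s": time; "q": joint angles; "dq": joint speeds; "joint_torque": joint torques, N m; "tcp_pos": TCP position; "eef_rot": TCP orientation; "force": force on the tool from outside, world axes, zero at the start; "moment": the same for the moment, N m; "width": opening from 0.0 (shut) to 1.0 (fully open); "grip_force": force on a finger pad.
Only numpy, scipy, OpenCV 4.12 (cv2) and the standard library are available. Lean on these libraries where they do the work, as an engineer would, in place of code of your own. Each camera call takes 0.05 s, during which the arm holds its last target. There are 200 camera calls.

## Working session

There is one attempt and no reset: what is moved stays moved. The work goes in short steps, Python scripts to look and compute and a tool call to move; the robot and the scene stay as the last step left them, time stands still between calls to the robot, and variables do not carry over. Pictures are saved under pics/ and viewed, at most 10 in all, crops included, and the job is handed in when it is done.

Besides the shell and the picture viewer there is one more tool, called after "Request:" as name(argument=value, ...) on one line, values as JSON. move_arm: Moves the arm, as the interface text tells. Its arguments: {"type":"object","properties":{"delta_pos":{"type":"array","items":{"type":"array","items":{"type":"number"}}},"yaw":{"type":"array","items":{"type":"number"}},"hand":{"type":"array","items":{"type":"number"}},"squeeze":{"type":"number"}},"required":["delta_pos","yaw","hand"]}

```bash
ls; mkdir -p pics; cat > h.py <<'E'
import numpy as np, cv2
from cell import manip, eyes, cut_out, spot_point
def cam(n):
    i=eyes.camera_info(n); f=240/np.tan(np.radians(i["vertical_fov"]/2))
    R=cv2.Rodrigues(np.array(i["rvec"],float))[0]; t=np.array(i["tvec"],float).reshape(3)
    return np.array([[f,0,i["cx"]],[0,f,i["cy"]],[0,0,1]]),R,t
def proj(n,p):
    K,R,t=cam(n); c=(R@np.atleast_2d(p).T).T+t; c=c@K.T; return c[:,:2]/c[:,2:]
def ray(n,px,z):
    K,R,t=cam(n); px=np.atleast_2d(px).astype(float)
    d=(R.T@np.linalg.inv(K)@np.c_[px,np.ones(len(px))].T).T; o=-R.T@t
    return o+d*((z-o[2])/d[:,2])[:,None]
def save(n,name):
    im=eyes.grab_frame(n); cv2.imwrite(f"pics/{name}.png",im[:,:,::-1]); return im
E
python3 - <<'E'
from h import *
np.set_printoptions(precision=4,suppress=True)
a=save("top","top1"); b=save("side","side1")
cv2.imwrite("pics/both.png",cv2.resize(np.vstack([a,b])[:,:,::-1],None,fx=.625,fy=.625,interpolation=cv2.INTER_AREA))
for c in("top","side"):
  for t in("blank","jig","jig_mouth","nose_nominal","wide_block","flat_strip","screw_tin","tape_roll"):
    print(c,t,[(np.round(d["xyz"],4),round(d["conf"],2),proj(c,d["xyz"])[0].round()) for d in spot_point(c,t)])
print(manip.get_state())
E
```

```text
pics
top blank [(array([ 0.3185, -0.3561,  0.0016]), 0.94, array([382., 349.])), (array([ 0.5444, -0.4351, -0.0006]), 0.67, array([423., 229.]))]
top jig [(array([ 0.5718, -0.0728, -0.005 ]), 0.55, array([233., 214.]))]
top jig_mouth [(array([ 0.6321, -0.0663, -0.0003]), 0.92, array([230., 182.]))]
top nose_nominal [(array([ 0.5743, -0.0727,  0.0307]), 0.91, array([230., 210.])), (array([0.6493, 0.068 , 0.003 ]), 0.66, array([159., 173.]))]
top wide_block [(array([ 0.5722, -0.0713, -0.0037]), 0.58, array([232., 214.])), (array([ 0.4409, -0.3357, -0.0002]), 0.57, array([371., 283.]))]
top flat_strip [(array([ 0.4496, -0.4988,  0.0021]), 0.72, array([457., 279.]))]
top screw_tin [(array([ 0.6455, -0.345 , -0.0014]), 0.69, array([375., 176.]))]
top tape_roll [(array([ 0.6513,  0.0681, -0.0006]), 0.9, array([160., 172.]))]
side blank [(array([ 0.5432, -0.4357,  0.0049]), 0.91, array([329., 222.])), (array([ 0.3183, -0.3623, -0.0018]), 0.64, array([420., 253.]))]
side jig [(array([ 0.5759, -0.072 ,  0.0033]), 0.91, array([266., 305.]))]
side jig_mouth [(array([ 0.6298, -0.0651,  0.0048]),
[... 267 characters left out ...]
t_strip [(array([ 0.4501, -0.5062, -0.0038]), 0.89, array([371., 218.]))]
side screw_tin [(array([ 0.6531, -0.3425,  0.0011]), 0.75, array([274., 234.]))]
side tape_roll [(array([0.6505, 0.0685, 0.0015]), 0.59, array([194., 347.]))]
{'time_s': 0.9, 'q': array([ 1.1166,  0.3129,  1.4977,  0.    ,  1.331 , -0.2234]), 'dq': array([-0.0009,  0.0004,  0.0004,  0.0003,  0.0001, -0.0017]), 'joint_torque': array([ -0.0007, -41.2163, -25.9894,  -0.0003,   0.0006,  -0.    ]), 'tcp_pos': array([0.1201, 0.5111, 0.2483]), 'eef_rot': array([-3.1416, -0.    ,  2.9108]), 'force': array([-0.241 , -0.6696, -0.3048]), 'moment': array([-0.031 ,  0.036 , -0.0632]), 'grip_force': 0.0, 'width': 1.0028150525402724}
```

View pics/top1.png

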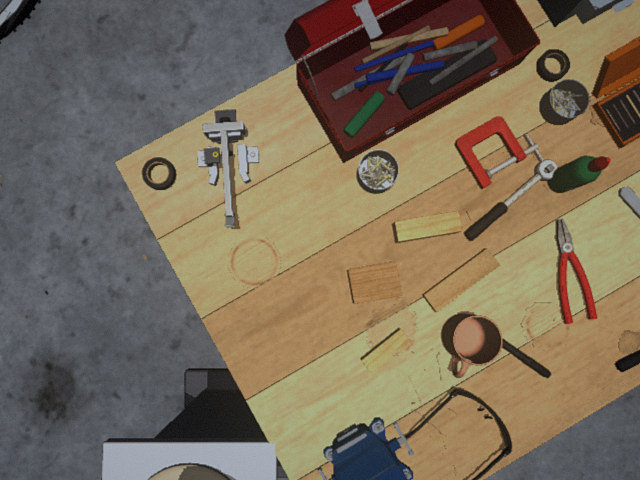

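View pics/side1.png

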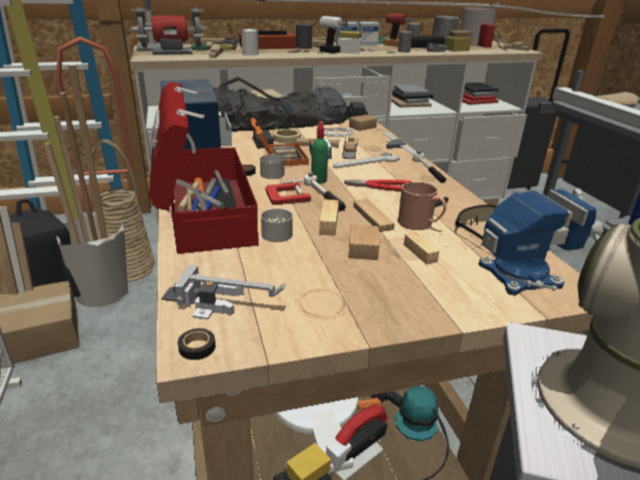

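Candidates in the top view are: the long square-section block at (427,227), a smaller look-alike at (384,347), the wide block at (374,282) and the flat strip at (462,279). I choose the larger one at (427,227). Next I check it in a close crop and measure the axes.

```bash
python3 - <<'E'
from h import *
np.set_printoptions(precision=4,suppress=True)
im=save("top","top2")
for d in cut_out("top","blank"):
    m=d["region"].astype(np.uint8); c=np.argwhere(m)[:,::-1].astype(np.float32)
    w=ray("top",c,.038)[:,:2]; r=cv2.minAreaRect((w*1000).astype(np.float32)); print(d["conf"],r, cv2.boxPoints(r))
def mk(t):
    d=cut_out("top",t)
    return d[0]["region"] if d else None
m=mk("jig"); c=np.argwhere(m)[:,::-1]; w=ray("top",c,.0)[:,:2]; print("jig",w.min(0),w.max(0))
a=cv2.resize(im[90:240,180:280],None,fx=4,fy=4,interpolation=cv2.INTER_CUBIC)
b=cv2.resize(im[190:340,370:470],None,fx=4,fy=4,interpolation=cv2.INTER_CUBIC)
cv2.imwrite("pics/crop1.png",np.hstack([a,b])[:,:,::-1])
E
```

```text
0.87 ((321.53485107421875, -355.7638854980469), (35.28245544433594, 92.0550537109375), 38.20146942138672) [[ 279.2069 -330.5034]
 [ 336.1364 -402.8441]
 [ 363.8628 -381.0244]
 [ 306.9333 -308.6837]]
0.63 ((543.8280029296875, -433.1335754394531), (43.19575881958008, 128.2677001953125), 9.139717102050781) [[ 512.3171 -373.2446]
 [ 532.6915 -499.8839]
 [ 575.3389 -493.0225]
 [ 554.9645 -366.3833]]
0.28 ((647.0274658203125, -342.1476135253906), (74.96621704101562, 85.06732177734375), 44.489891052246094) [[ 590.4811 -338.0728]
 [ 650.0948 -398.7576]
 [ 703.5739 -346.2225]
 [ 643.9601 -285.5377]]
jig [ 0.5477 -0.1197] [ 0.7755 -0.0025]
```

View pics/crop1.png

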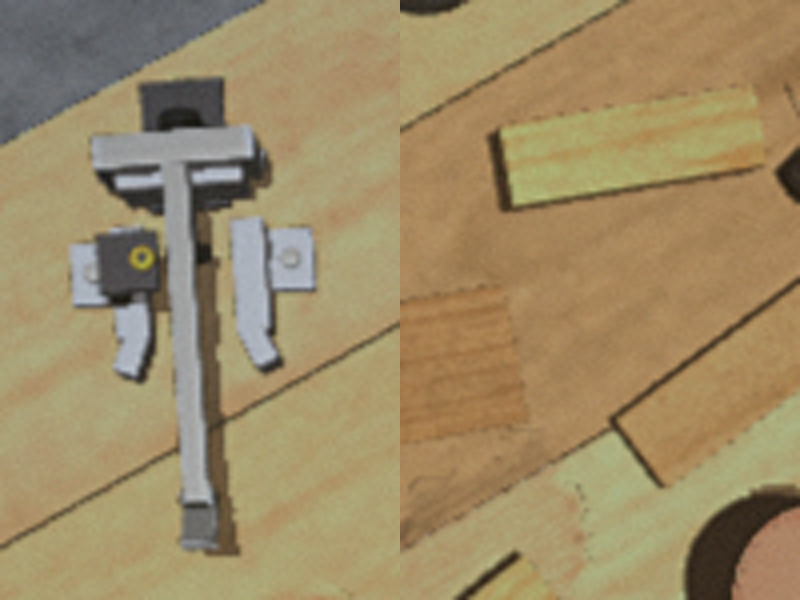

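The crop shows the jig with its bar pointing to the robot (nose at crop px (197,545)). The pale blank spans crop px 500–765 by 90–208, and its right end is near the hammer handle, so I'll grip near its +y end and lead with the -y end. I go past the jig first for a wrist view.

Request:
move_arm(delta_pos=[[17, -30, 0], [17, -30, 0], [17, -30, 0], [17, -30, 0], [17, -30, 0]], yaw=[1, 1, 1, 1, 1], hand=[1, 1, 1, 1, 1])

```text
time_s: 1.47
tcp_pos: [0.2054, 0.3597, 0.2483]
eef_rot: [3.141, 0.0, 3.0]
force: [0.8, 0.6, 0.1]
width: 0.998
grip_force: 0.0
```

Request:
move_arm(delta_pos=[[17, -30, 0], [17, -30, 0], [17, -30, 0], [17, -30, 0], [17, -30, 0]], yaw=[1, 1, 1, 1, 1], hand=[1, 1, 1, 1, 1])

```text
time_s: 1.88
tcp_pos: [0.2905, 0.2096, 0.2485]
eef_rot: [3.141, 0.001, 3.086]
force: [1.4, 0.7, 0.2]
width: 1.002
grip_force: 0.0
```

Request:
move_arm(delta_pos=[[17, -30, 0], [17, -30, 0], [17, -30, 0], [17, -30, 0], [17, -30, 0]], yaw=[1, 1, 1, 1, 1], hand=[1, 1, 1, 1, 1])

```text
time_s: 2.3
tcp_pos: [0.3756, 0.0593, 0.2485]
eef_rot: [-3.142, 0.001, -3.11]
force: [1.6, -0.1, -0.3]
width: 1.001
grip_force: 0.0
```

Request:
move_arm(delta_pos=[[17, -30, 0], [17, -30, 0], [17, -30, 0], [17, -20, 0], [0, 0, 0]], yaw=[1, 1, 1, 1, 0], hand=[1, 1, 1, 1, 1])

```text
time_s: 2.72
tcp_pos: [0.445, -0.0523, 0.248]
eef_rot: [-3.141, 0.0, -3.043]
force: [-0.1, 0.2, 0.5]
width: 1.0
grip_force: 0.0
```

```bash
python3 - <<'E'
from h import *
np.set_printoptions(precision=4,suppress=True)
s=manip.get_state(); print(s["tcp_pos"],s["eef_rot"],s["time_s"])
save("wrist","w1")
for t in("jig","jig_mouth","nose_nominal"):
    print(t,[(np.round(d["xyz"],4),round(d["conf"],2),proj("wrist",d["xyz"])[0].round()) for d in spot_point("wrist",t)])
g=ray("top",[[224.5,130],[229.8,215]],.0455); print(g)
E
```

```text
[ 0.445  -0.0523  0.248 ] [-3.1408  0.0004 -3.0435] 2.7167
jig [(array([ 0.575 , -0.0718, -0.0026]), 0.78, array([281., 323.]))]
jig_mouth []
nose_nominal [(array([ 0.5722, -0.0707,  0.0243]), 0.61, array([279., 334.]))]
[[ 0.7207 -0.0615  0.0455]
 [ 0.5628 -0.0738  0.0455]]
```

View pics/w1.png

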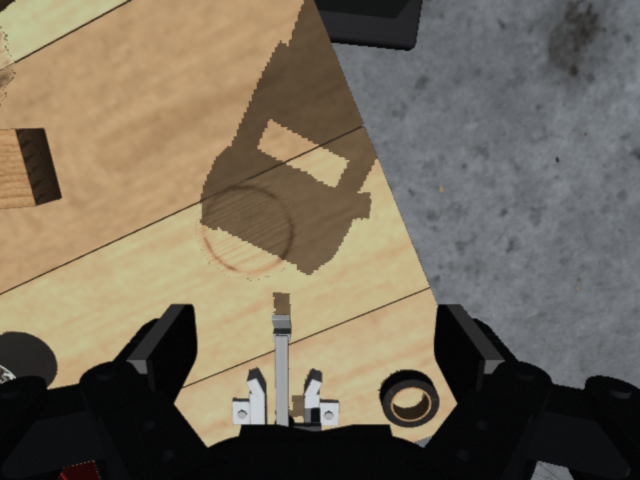

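The wrist view shows the nose at (282,325), the bar running to (283,425), and the rail brackets at (241,413) and (325,413). I fit the bar and rail edges for the axis.

```bash
python3 - <<'E'
from h import *
np.set_printoptions(precision=4,suppress=True)
im=cv2.imread("pics/w1.png").astype(int)
sat=im.max(2)-im.min(2)
P=[]
for r in range(340,425,4):
    row=sat[r,265:300]; c=np.where(row<40)[0]+265
    c=c[abs(c-282)<9]
    P.append((c.mean(),r,c.min(),c.max()))
P=np.array(P); print(P[::4])
w=ray("wrist",P[:,:2],.049)[:,:2]
f=np.polyfit(w[:,0],w[:,1],1); print("bar slope deg",np.degrees(np.arctan(f[0])),"y at x=.575,.45",np.polyval(f,[.575,.45]), w[[0,-1]])
for r in(400,408,414,420): print(r,''.join('#' if s<30 and v>120 else '.' for s,v in zip(sat[r,225:345],im[r,225:345].max(1))))
n=ray("wrist",[[282,316],[282,334]],.051);print(n)
print(ray("wrist",[[241,413],[325,413]],.01))
E
```

```text
[[282.  340.  274.  290. ]
 [281.5 356.  275.  288. ]
 [281.5 372.  275.  288. ]
 [281.5 388.  275.  288. ]
 [281.5 404.  275.  288. ]
 [282.5 420.  275.  290. ]]
bar slope deg 4.952174532468384 y at x=.575,.45 [-0.066  -0.0769] [[ 0.5635 -0.0664]
 [ 0.6548 -0.0593]]
400 ........................################...........############................################.........................
408 .......#################################...........#############................######.........###################......
414 .......#################################...........############................................###################......
420 ........################################............###########................................###################......
[[ 0.5385 -0.0682  0.051 ]
 [ 0.5562 -0.0668  0.051 ]]
[[ 0.6792 -0.1047  0.01  ]
 [ 0.6702 -0.0147  0.01  ]]
```

Request:
move_arm(delta_pos=[[6, -27, 0], [6, -27, 0], [6, -27, 0], [6, -27, 0], [6, -27, 0]], yaw=[-6, -6, -6, -6, -6], hand=[0.4, 0.4, 0.4, 0.4, 0.4])

```text
time_s: 3.33
tcp_pos: [0.4731, -0.184, 0.2487]
eef_rot: [-3.142, 0.001, 2.715]
force: [-0.7, 0.5, 0.0]
width: 0.699
grip_force: 0.0
```

Request:
move_arm(delta_pos=[[6, -27, 0], [6, -27, 0], [6, -27, 0], [6, -27, 0], [6, -27, 0]], yaw=[-6, -6, -6, -6, -6], hand=[0.4, 0.4, 0.4, 0.4, 0.4])

```text
time_s: 3.75
tcp_pos: [0.5034, -0.3189, 0.2487]
eef_rot: [3.141, 0.0, 2.191]
force: [0.2, 0.4, -0.1]
width: 0.698
grip_force: 0.0
```

Request:
move_arm(delta_pos=[[7, -27, 0], [7, -27, 0], [7, -27, 0], [7, -27, 0], [6, -27, 0]], yaw=[-6, -6, -6, -6, -2.5], hand=[0.4, 0.4, 0.4, 0.4, 0.4])

```text
time_s: 4.17
tcp_pos: [0.5379, -0.4537, 0.2487]
eef_rot: [3.141, -0.0, 1.729]
force: [0.8, -0.3, 0.2]
width: 0.7
grip_force: 0.0
```

Request:
move_arm(delta_pos=[[0, 0, 0]], yaw=[0], hand=[0.4])

```text
time_s: 4.25
tcp_pos: [0.5371, -0.4566, 0.2467]
eef_rot: [-3.141, -0.0, 1.728]
force: [0.3, -1.3, -1.2]
width: 0.701
grip_force: 0.0
```

```bash
python3 - <<'E'
from h import *
np.set_printoptions(precision=4,suppress=True)
s=manip.get_state(); print(s["tcp_pos"],s["eef_rot"],s["time_s"])
save("wrist","w2")
print([(np.round(d["xyz"],4),round(d["conf"],2),proj("wrist",d["xyz"])[0].round()) for d in spot_point("wrist","blank")])
for d in cut_out("wrist","blank"):
    c=np.argwhere(d["region"])[:,::-1]; w=ray("wrist",c,.038)[:,:2]
    r=cv2.minAreaRect((w*1000).astype(np.float32)); print(d["conf"],r, cv2.boxPoints(r), c.min(0),c.max(0))
im=cv2.imread("pics/top1.png").astype(int); sat=im.max(2)-im.min(2)
for r in(140,150,170,190,205): print(r,sat[r,216:240], im[r,216:240].max(1))
E
```

```text
[ 0.5371 -0.4566  0.2467] [-3.1406 -0.0004  1.7285] 4.25
[(array([ 0.5522, -0.4391,  0.0029]), 0.94, array([335., 188.])), (array([ 0.3177, -0.3575, -0.0004]), 0.61, array([80., 48.]))]
0.7 ((331.3976135253906, -359.0615234375), (38.66590881347656, 90.20266723632812), 38.426326751708984) [[ 288.2212 -335.7444]
 [ 344.2828 -406.4099]
 [ 374.574  -382.3787]
 [ 318.5124 -311.7132]] [13  0] [123 105]
0.69 ((545.6834106445312, -433.06005859375), (38.578243255615234, 119.12034606933594), 9.454219818115234) [[ 516.873  -377.4773]
 [ 536.4396 -494.9797]
 [ 574.4938 -488.6428]
 [ 554.9272 -371.1404]] [307 112] [354 254]
140 [ 2  5  8  6  3  1  0  1  1  1  3  1  6  6  5  4  5  0  2  3  2 12 42 47] [ 48  54  53  47  54 139 160 160 155 160 165 104  47  48  50  59  70  69
  70  67  70  63 132 157]
150 [ 6  4  2 33 49 26  2  6  5  1  1  2  1 13 32 28 35 49 53 54 50 33 10 20] [ 79  76  78 118 164 161 158 162 161 156 161 151  85  53  78  82  96 155
 174 174 172 142 168 189]
170 [11  3 23 53 60 60 37  2  4  2  3  0  3  5 33 42 38 38 37 53 56 56 50  2] [179  99  68 150 178 173 135 144 158 164 160 162 174 111  90 103 102  97
 103 156 175 174 172 170]
190 [49 53 54 50 50 50 52 53 12  1  3  1  1  3  2 29 36 38 38 61 72 71 73 72] [171 172 175 171 174 174 170 175 172 164 163 165 166 174 107  86  96  97
  94 158 178 171 173 174]
205 [56 47 39 45 55 59 58 62 60 11  6  3  2  1  2  2 36 44 50 45 50 57 57 58] [156 116  94 133 159 172 174 176 177 174 174 165 165 172 175 112  88 103
 108 106 122 160 176 174]
```

View pics/w2.png

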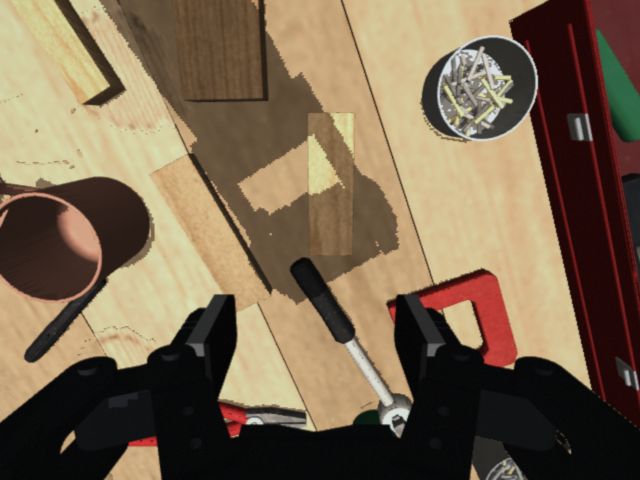

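The wrist view confirms the blank (px 307–354 by 112–254), 38.6 x 119 mm, with its centre at (0.5457,-0.4331) and axis at 99.4°. The tool's body shadow lies over it; the wide block ends at row 100, clear of the grip at row 146.

Request:
move_arm(delta_pos=[[1, 14, -20], [1, 14, -30], [1, 14, -30], [0, 13, -30], [0, 0, -30]], yaw=[0.4, 0, 0, 0, 0], hand=[0.4, 0.4, 0.4, 0.4, 0.4])

```text
time_s: 4.82
tcp_pos: [0.5408, -0.3949, 0.1084]
eef_rot: [3.141, -0.0, 1.744]
force: [0.3, -0.3, 0.0]
width: 0.697
grip_force: 0.0
```

Request:
move_arm(delta_pos=[[0, 0, -25], [0, 0, -20], [0, 0, -15], [0, 0, -8], [0, 0, 0]], yaw=[0, 0, 0, 0, 0], hand=[0.4, 0.4, 0.4, 0.4, 0.4])

```text
time_s: 5.23
tcp_pos: [0.5399, -0.3973, 0.0394]
eef_rot: [-3.14, -0.002, 1.741]
force: [-0.2, 1.0, 0.6]
width: 0.703
grip_force: 0.0
```

```bash
python3 - <<'E'
from h import *
np.set_printoptions(precision=4,suppress=True)
s=manip.get_state(); print(s["tcp_pos"],s["eef_rot"],s["time_s"],s["force"])
w=ray("top",[[225.7,170],[227.2,190],[228.2,205]],.049)[:,:2];print(w)
# rails in w1 with its saved geometry: offset relative to bar (px 281.5 @ z.049 ; rails mid 284.5 row400 @ z.02)
E
```

```text
[ 0.5399 -0.3973  0.0394] [-3.1403 -0.002   1.7411] 5.2333 [-0.2286  1.0248  0.5769]
[[ 0.6451 -0.0655]
 [ 0.6081 -0.0688]
 [ 0.5806 -0.0711]]
```

Request:
move_arm(delta_pos=[[1, -4, -8], [0, 0, -8], [0, 0, -3], [0, 0, 0], [0, 0, 0]], yaw=[0, 0, 0, 0, 0], hand=[0.4, 0.4, 0.4, 0.4, 0.4])

```text
time_s: 5.65
tcp_pos: [0.5411, -0.403, 0.0214]
eef_rot: [3.142, 0.0, 1.74]
force: [-1.4, 0.0, 1.2]
width: 0.697
grip_force: 0.0
```

Request:
move_arm(delta_pos=[[0, 0, 0], [0, 0, 0], [0, 0, 0], [0, 0, 0], [0, 0, 0]], yaw=[0, 0, 0, 0, 0], hand=[-0.3, -0.3, -0.3, -0.3, -0.3], squeeze=40)

```text
time_s: 6.07
tcp_pos: [0.5413, -0.4031, 0.0219]
eef_rot: [3.141, 0.001, 1.74]
force: [-0.4, 0.8, 4.2]
width: 0.442
grip_force: 41.8
```

Request:
move_arm(delta_pos=[[0, 0, 0], [0, 0, 0], [0, 0, 0], [0, 0, 0], [0, 0, 0]], yaw=[0, 0, 0, 0, 0], hand=[-0.3, -0.3, -0.3, -0.3, -0.3])

```text
time_s: 6.48
tcp_pos: [0.5413, -0.4031, 0.0219]
eef_rot: [3.141, 0.001, 1.74]
force: [0.2, -0.0, 5.6]
width: 0.441
grip_force: 41.9
```

Request:
move_arm(delta_pos=[[0, 0, 10], [0, 0, 20], [0, 0, 25], [0, 0, 25], [-6, 12, 10]], yaw=[0, 0, 0, 0, 3], hand=[-0.3, -0.3, -0.3, -0.3, -0.3])

```text
time_s: 6.9
tcp_pos: [0.536, -0.3929, 0.1151]
eef_rot: [3.139, 0.005, 1.791]
force: [0.4, 0.2, -0.9]
width: 0.436
grip_force: 41.4
```

Request:
move_arm(delta_pos=[[-10, 24, 0], [-11, 24, 0], [-11, 24, 0], [-11, 24, 0], [-11, 24, 0]], yaw=[6, 6.5, 6.5, 6.5, 6.5], hand=[-0.3, -0.3, -0.3, -0.3, -0.3])

```text
time_s: 7.32
tcp_pos: [0.4803, -0.2696, 0.1115]
eef_rot: [-3.142, -0.0, 2.356]
force: [-0.4, -0.3, -0.8]
width: 0.439
grip_force: 41.4
```

Request:
move_arm(delta_pos=[[-11, 24, 0], [-11, 24, 0], [-11, 24, 0], [-11, 24, 0], [-11, 24, 0]], yaw=[6.5, 6.5, 6.5, 6.5, 6.5], hand=[-0.3, -0.3, -0.3, -0.3, -0.3])

```text
time_s: 7.73
tcp_pos: [0.4253, -0.1497, 0.1115]
eef_rot: [3.142, -0.0, 2.923]
force: [0.4, 0.2, -0.4]
width: 0.442
grip_force: 41.4
```

Request:
move_arm(delta_pos=[[-11, 24, 0], [-11, 24, 0], [-6, 15, 0], [0, 0, 0], [0, 0, 0]], yaw=[6.5, 6.5, 5, 0, 0], hand=[-0.3, -0.3, -0.3, -0.3, -0.3])

```text
time_s: 8.15
tcp_pos: [0.3981, -0.0877, 0.1117]
eef_rot: [-3.141, 0.0, -3.051]
force: [-0.4, -0.3, -0.2]
width: 0.439
grip_force: 41.3
```

```bash
python3 - <<'E'
from h import *
np.set_printoptions(precision=4,suppress=True)
s=manip.get_state(); print(s["tcp_pos"],s["eef_rot"],s["time_s"],s["force"],s["width"])
save("wrist","w3");save("side","s3")
E
```

```text
[ 0.3981 -0.0877  0.1117] [-3.1412  0.0004 -3.0514] 8.15 [-0.4302 -0.2512 -0.1763] 0.4390066114042319
```

View pics/w3.png

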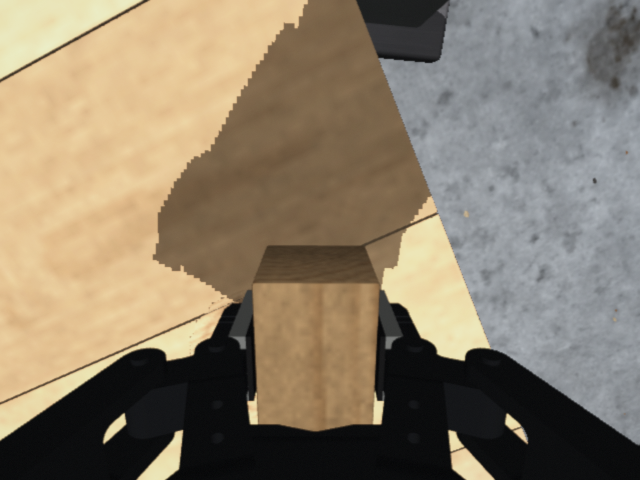

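The blank is held straight and square between the pads (px 253–380), but the jig is hidden by the gripper body. I lay it down and compare it with the bar in the top camera.

Request:
move_arm(delta_pos=[[0, 0, -25], [0, 0, -25], [0, 0, -20], [0, 0, -10], [0, 0, -5]], yaw=[0, 0, 0, 0, 0], hand=[-0.3, -0.3, -0.3, -0.3, -0.3])

```text
time_s: 8.67
tcp_pos: [0.3978, -0.0884, 0.0249]
eef_rot: [3.14, -0.002, -3.053]
force: [0.4, 0.8, -0.8]
width: 0.436
grip_force: 41.4
```

Request:
move_arm(delta_pos=[[0, 0, -3], [0, 0, -1], [0, 0, 0]], yaw=[0, 0, 0], hand=[-0.3, -0.3, -0.3])

```text
time_s: 8.92
tcp_pos: [0.3985, -0.0883, 0.0227]
eef_rot: [-3.141, 0.001, -3.052]
force: [-0.0, -0.6, -0.4]
width: 0.434
grip_force: 41.4
```

```bash
python3 - <<'E'
from h import *
np.set_printoptions(precision=4,suppress=True)
s=manip.get_state(); print(s["tcp_pos"],s["eef_rot"],s["time_s"],s["force"])
im=save("top","t4"); sd=save("side","s4")
a=cv2.resize(im[80:380,150:350],None,fx=2,fy=2,interpolation=cv2.INTER_CUBIC)
b=cv2.resize(sd[230:430,170:370],None,fx=2,fy=3,interpolation=cv2.INTER_CUBIC)
cv2.imwrite("pics/c4.png",np.hstack([a,b])[:,:,::-1])
E
```

```text
[ 0.3985 -0.0883  0.0227] [-3.141   0.0008 -3.0519] 8.9167 [-0.0254 -0.5772 -0.3715]
```

View pics/c4.png

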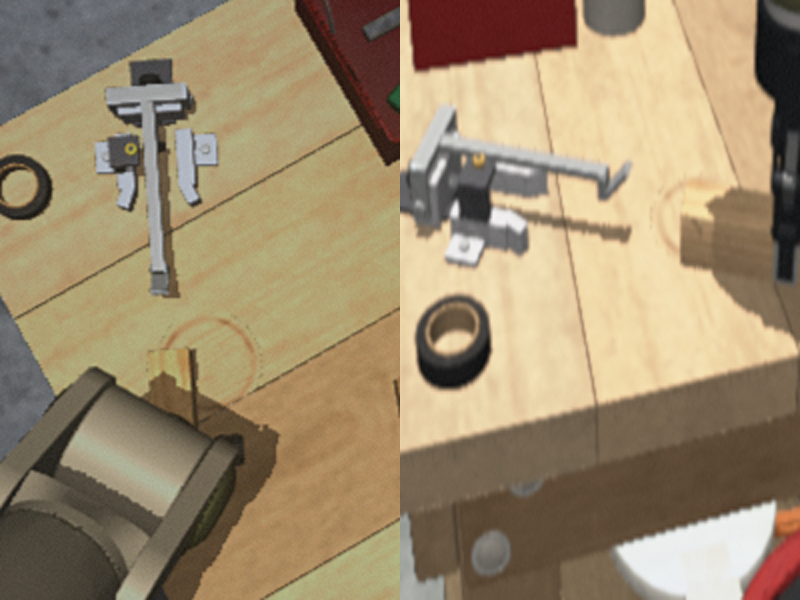

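The top crop shows the blank's front end at crop px (148–192, 350), lined up under the bar (nose at (158,285)), with the way to the mouth clear. I measure the edges.

```bash
python3 - <<'E'
from h import *
np.set_printoptions(precision=4,suppress=True)
im=cv2.imread("pics/t4.png").astype(int)
for r in range(252,274,3): print(r,' '.join(str(v) for v in im[r,218:252].sum(1)))
b=cv2.imread("pics/top1.png").astype(int)
B=[]
for r in list(range(164,212,2)):
    d=(b[r]+im[r])/2; s=d.max(1)-d.min(1); c=227.2+(r-190)*.065; k=np.arange(640)
    m=(abs(k-c)<6)&(s<22)&(d.max(1)>130); B.append((k[m].mean(),r,m.sum()))
B=np.array(B); w=ray("top",B[:,:2],.049)[:,:2]; f=np.polyfit(w[:,0],w[:,1],1)
print(B[::6],np.degrees(np.arctan(f[0])),np.polyval(f,[.575,.48]))
# rail tops
for r in(150,160,164,168,172,176): print(r,''.join('#' if (p.max()-p.min()<25 and p.max()>150) else '.' for p in b[r,190:270]))
E
```

```text
252 465 471 483 473 462 464 464 460 465 454 461 448 451 447 426 373 360 403 441 458 465 470 477 463 452 445 443 439 469 475 465 471 464 455
255 464 462 460 456 464 440 372 360 373 411 437 423 404 407 404 429 443 471 453 445 418 404 400 403 406 414 262 199 203 244 398 464 468 465
258 459 457 448 456 453 440 422 433 446 449 451 438 421 424 439 465 453 439 468 451 429 395 409 400 412 408 268 140 173 243 414 451 461 473
261 452 453 460 450 467 415 428 424 442 442 448 430 415 421 432 450 466 457 454 445 434 406 396 397 389 404 287 164 165 230 314 433 471 462
264 473 458 464 456 452 394 423 432 441 445 452 438 428 412 439 443 455 462 447 450 457 440 406 383 405 413 342 182 139 217 264 424 466 457
267 462 452 462 456 451 456 464 450 442 458 465 384 269 230 239 296 332 412 454 462 478 462 436 408 426 443 401 230 139 213 256 413 471 460
270 440 456 452 459 466 479 393 313 259 254 261 275 246 246 236 251 257 257 249 272 416 476 459 425 409 433 453 280 130 193 359 435 441 438
273 460 457 459 453 449 479 383 282 235 247 257 267 258 248 242 245 263 259 255 274 319 338 417 431 434 464 464 311 147 166 281 420 454 456
[[225.5 164.    6. ]
 [225.5 176.    6. ]
 [226.5 188.    6. ]
 [227.5 200.    6. ]] 4.535056534705314 [-0.0707 -0.0783]
150 ................................######..........########..###########...........
160 ........####.....................#####..........########..##########............
164 ........########.................#####...........########.......................
168 ...................########.......#####..........########.......................
172 ...................########......######..........#######........................
176 ....................######.......######............#######......................
```

```bash
python3 - <<'E'
from h import *
np.set_printoptions(precision=4,suppress=True)
print("blank",ray("top",[[223,264],[244.4,264],[233.7,264]],.038))
print("rails",ray("top",[[216.5,168],[238.5,168],[227.5,168]],.02))
print("bar",ray("top",[[225,164],[227.5,200]],.049))
print("front",ray("top",[[234,254.5]],.038))
E
```

```text
blank [[ 0.4739 -0.0618  0.038 ]
 [ 0.474  -0.1007  0.038 ]
 [ 0.474  -0.0813  0.038 ]]
rails [[ 0.655  -0.0438  0.02  ]
 [ 0.6553 -0.085   0.02  ]
 [ 0.6552 -0.0644  0.02  ]]
bar [[ 0.6562 -0.064   0.049 ]
 [ 0.5898 -0.0697  0.049 ]]
front [[ 0.4913 -0.0815  0.038 ]]
```

The blank sits about 1.5 mm to -y of the jig axis (yaw about 4.9°). I correct this during the free approach, then push slowly.

Request:
move_arm(delta_pos=[[6, 2, 0], [10, 0.9, 0], [10, 0.9, 0], [8, 0.7, 0], [4, 0.3, 0]], yaw=[0, 0, 0, 0, 0], hand=[-0.3, -0.3, -0.3, -0.3, -0.3])

```text
time_s: 9.43
tcp_pos: [0.4374, -0.0831, 0.0226]
eef_rot: [-3.141, 0.001, -3.051]
force: [0.7, 0.3, -1.0]
width: 0.438
grip_force: 41.4
```

Request:
move_arm(delta_pos=[[5, 0.4, 0], [5, 0.4, 0], [5, 0.4, 0], [5, 0.5, 0], [5, 0.5, 0]], yaw=[0, 0, 0, 0, 0], hand=[-0.3, -0.3, -0.3, -0.3, -0.3])

```text
time_s: 9.85
tcp_pos: [0.4614, -0.0808, 0.0222]
eef_rot: [3.141, -0.001, -3.051]
force: [-2.5, -0.4, -1.3]
width: 0.44
grip_force: 41.3
```

Request:
move_arm(delta_pos=[[5, 0.4, 0], [5, 0.4, 0], [5, 0.4, 0], [5, 0.5, 0], [5, 0.5, 0]], yaw=[0, 0, 0, 0, 0], hand=[-0.3, -0.3, -0.3, -0.3, -0.3])

```text
time_s: 10.27
tcp_pos: [0.4867, -0.0787, 0.0223]
eef_rot: [-3.142, 0.0, -3.051]
force: [-1.2, -0.9, -0.4]
width: 0.438
grip_force: 41.3
```

```bash
python3 - <<'E'
from h import *
np.set_printoptions(precision=4,suppress=True)
s=manip.get_state(); print(s["tcp_pos"],s["eef_rot"],s["time_s"],s["force"])
im=save("top","t5"); sd=save("side","s5")
a=cv2.resize(im[80:380,150:350],None,fx=2,fy=2,interpolation=cv2.INTER_CUBIC)
b=cv2.resize(sd[230:380,150:350],None,fx=2,fy=4,interpolation=cv2.INTER_CUBIC)
cv2.imwrite("pics/c5.png",np.hstack([a,b])[:,:,::-1])
E
```

```text
[ 0.4867 -0.0787  0.0223] [-3.1416  0.0002 -3.0513] 10.2667 [-1.2109 -0.8515 -0.3989]
```

View pics/c5.png

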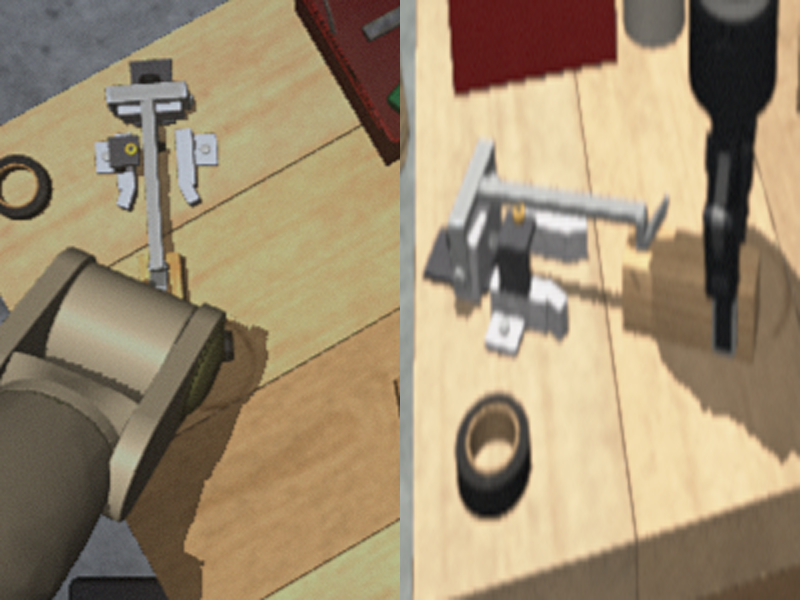

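The side and top crops show the blank's front under the nose, with the catch raised by its front edge and no contact at the rails. I carry on through the mouth.

Request:
move_arm(delta_pos=[[5, 0.4, 0], [5, 0.4, 0], [5, 0.4, 0], [5, 0.5, 0], [5, 0.5, 0]], yaw=[0, 0, 0, 0, 0], hand=[-0.3, -0.3, -0.3, -0.3, -0.3])

```text
time_s: 10.78
tcp_pos: [0.5117, -0.0765, 0.0223]
eef_rot: [-3.142, 0.0, -3.051]
force: [-0.7, -0.4, -2.1]
width: 0.444
grip_force: 41.2
```

Request:
move_arm(delta_pos=[[5, 0.4, 0], [5, 0.4, 0], [5, 0.4, 0], [5, 0.5, 0], [5, 0.5, 0]], yaw=[0, 0, 0, 0, 0], hand=[-0.3, -0.3, -0.3, -0.3, -0.3])

```text
time_s: 11.2
tcp_pos: [0.5366, -0.0743, 0.0223]
eef_rot: [3.142, -0.0, -3.051]
force: [0.2, 0.3, -2.6]
width: 0.44
grip_force: 41.2
```

Request:
move_arm(delta_pos=[[3, 0.3, 0], [3, 0.2, 0], [3, 0.3, 0], [3, 0.2, 0], [3, 0.3, 0]], yaw=[0, 0, 0, 0, 0], hand=[-0.3, -0.3, -0.3, -0.3, -0.3])

```text
time_s: 11.62
tcp_pos: [0.5513, -0.073, 0.0223]
eef_rot: [3.142, -0.0, -3.051]
force: [-0.4, -1.1, -1.6]
width: 0.439
grip_force: 41.2
```

Request:
move_arm(delta_pos=[[3, 0.3, 0], [3, 0.2, 0], [3, 0.3, 0], [3, 0.2, 0], [3, 0.3, 0]], yaw=[0, 0, 0, 0, 0], hand=[-0.3, -0.3, -0.3, -0.3, -0.3])

```text
time_s: 12.03
tcp_pos: [0.5664, -0.0717, 0.0223]
eef_rot: [3.142, -0.0, -3.051]
force: [-0.3, -0.1, -1.9]
width: 0.438
grip_force: 41.2
```

Request:
move_arm(delta_pos=[[2, 0.2, 0], [2, 0.1, 0], [2, 0.2, 0], [2, 0.2, 0], [2, 0.2, 0]], yaw=[0, 0, 0, 0, 0], hand=[-0.3, -0.3, -0.3, -0.3, -0.3])

```text
time_s: 12.45
tcp_pos: [0.5763, -0.0708, 0.0223]
eef_rot: [3.142, -0.0, -3.051]
force: [-0.5, 0.1, -2.0]
width: 0.442
grip_force: 41.2
```

Request:
move_arm(delta_pos=[[1, 0.1, 0], [1, 0.1, 0], [1, 0.1, 0], [1, 0.1, 0]], yaw=[0, 0, 0, 0], hand=[-0.3, -0.3, -0.3, -0.3])

```text
time_s: 12.78
tcp_pos: [0.5802, -0.0704, 0.0223]
eef_rot: [3.142, -0.0, -3.051]
force: [-0.3, -0.1, -2.1]
width: 0.436
grip_force: 41.2
```

Request:
move_arm(delta_pos=[[1, 0.1, 0], [1, 0.1, 0], [1, 0.1, 0], [1, 0.1, 0]], yaw=[0, 0, 0, 0], hand=[-0.3, -0.3, -0.3, -0.3])

```text
time_s: 13.12
tcp_pos: [0.5842, -0.07, 0.0223]
eef_rot: [-3.142, 0.0, -3.051]
force: [-0.6, 0.7, -1.2]
width: 0.439
grip_force: 41.2
```

Request:
move_arm(delta_pos=[[1, 0.1, 0], [1, 0.1, 0], [1, 0.1, 0], [0, 0, 0]], yaw=[0, 0, 0, 0], hand=[-0.3, -0.3, -0.3, -0.3])

```text
time_s: 13.45
tcp_pos: [0.5873, -0.0697, 0.0223]
eef_rot: [-3.142, 0.0, -3.051]
force: [-0.4, 0.9, -2.8]
width: 0.437
grip_force: 41.2
```

Request:
move_arm(delta_pos=[[1, 0.1, 0], [1, 0.1, 0], [1, 0.1, 0], [0, 0, 0]], yaw=[0, 0, 0, 0], hand=[-0.3, -0.3, -0.3, -0.3])

```text
time_s: 13.78
tcp_pos: [0.5899, -0.0694, 0.0222]
eef_rot: [3.141, -0.001, -3.051]
force: [-4.3, -0.7, -0.1]
width: 0.439
grip_force: 41.4
```

Request:
move_arm(delta_pos=[[1, 0.1, 0], [1, 0.1, 0], [1, 0.1, 0], [0, 0, 0]], yaw=[0, 0, 0, 0], hand=[-0.3, -0.3, -0.3, -0.3])

```text
time_s: 14.12
tcp_pos: [0.5927, -0.0692, 0.0222]
eef_rot: [3.141, -0.001, -3.051]
force: [-6.3, -1.9, 0.7]
width: 0.442
grip_force: 41.6
```

Request:
move_arm(delta_pos=[[1, 0.1, 0], [1, 0.1, 0], [0, 0, 0]], yaw=[0, 0, 0], hand=[-0.3, -0.3, -0.3])

```text
time_s: 14.37
tcp_pos: [0.5945, -0.069, 0.0222]
eef_rot: [3.141, -0.002, -3.051]
force: [-6.5, -1.7, 2.4]
width: 0.44
grip_force: 41.7
```

Request:
move_arm(delta_pos=[[0.5, 0, 0], [0.5, 0.1, 0], [0.5, 0, 0], [0, 0, 0]], yaw=[0, 0, 0, 0], hand=[-0.3, -0.3, -0.3, -0.3])

```text
time_s: 14.7
tcp_pos: [0.5958, -0.0689, 0.0222]
eef_rot: [3.141, -0.002, -3.051]
force: [-8.6, -1.8, 3.0]
width: 0.444
grip_force: 41.8
```

Request:
move_arm(delta_pos=[[0.5, 0, 0], [0.5, 0.1, 0], [0, 0, 0]], yaw=[0, 0, 0], hand=[-0.3, -0.3, -0.3])

```text
time_s: 14.95
tcp_pos: [0.5967, -0.0689, 0.0222]
eef_rot: [3.141, -0.003, -3.051]
force: [-9.1, -1.6, 2.7]
width: 0.437
grip_force: 41.9
```

```bash
python3 - <<'E'
from h import *
np.set_printoptions(precision=4,suppress=True)
s=manip.get_state(); print(s["tcp_pos"],s["time_s"],s["force"])
sd=save("side","s6"); o=cv2.imread("pics/s4.png")[:,:,::-1]; m=cv2.imread("pics/s5.png")[:,:,::-1]
f=lambda i:cv2.resize(i[250:320,160:290],None,fx=6,fy=4,interpolation=cv2.INTER_CUBIC)
cv2.imwrite("pics/c6.png",np.vstack([f(o),f(sd)])[:,:,::-1])
E
```

```text
[ 0.5967 -0.0689  0.0222] 14.95 [-9.079  -1.6417  2.7489]
```

View pics/c6.png

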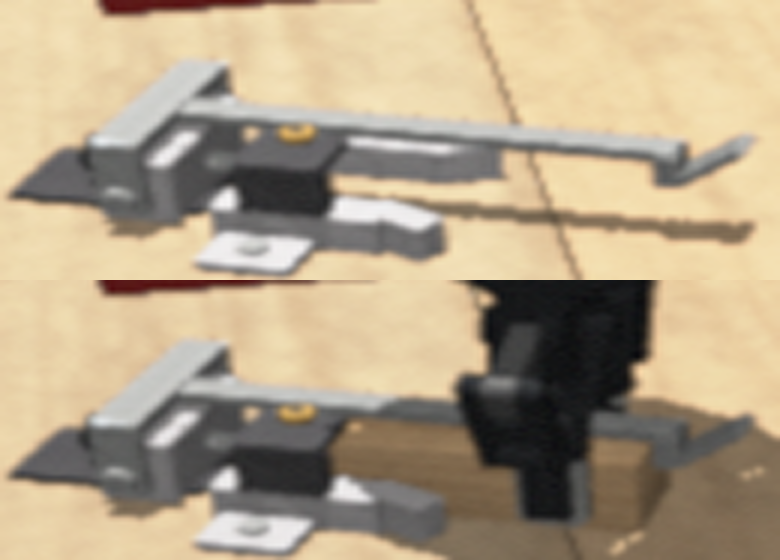

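The bar and nose are back at exactly their down position (nose tip crop y 140 in both views), so the catch has dropped behind the blank at 9 N. I let go and lift straight up.

Request:
move_arm(delta_pos=[[0, 0, 0], [0, 0, 0], [0, 0, 0], [0, 0, 0], [0, 0, 0]], yaw=[0, 0, 0, 0, 0], hand=[0.0, 0.1, 0.3, 0.4, 0.4])

```text
time_s: 15.42
tcp_pos: [0.5979, -0.0687, 0.0224]
eef_rot: [-3.141, 0.001, -3.051]
force: [-0.8, -0.1, -0.5]
width: 0.699
grip_force: 0.0
```

Request:
move_arm(delta_pos=[[0, 0, 5], [0, 0, 15], [0, 0, 20], [0, 0, 25], [0, 0, 30]], yaw=[0, 0, 0, 0, 0], hand=[0.4, 0.4, 0.4, 0.4, 0.4])

```text
time_s: 15.83
tcp_pos: [0.597, -0.0685, 0.1177]
eef_rot: [3.141, -0.002, -3.051]
force: [0.7, -0.1, 0.5]
width: 0.701
grip_force: 0.0
```

Request:
move_arm(delta_pos=[[-20, 0, 30], [-30, 0, 20], [-30, 0, 10], [-30, 0, 0], [-20, 0, 0]], yaw=[0, 0, 0, 0, 0], hand=[0.4, 0.4, 0.4, 0.4, 0.4])

```text
time_s: 16.25
tcp_pos: [0.4657, -0.0684, 0.1783]
eef_rot: [-3.141, 0.001, -3.051]
force: [0.1, -0.1, -0.0]
width: 0.7
grip_force: 0.0
```

```bash
python3 - <<'E'
from h import *
s=manip.get_state(); print(s["tcp_pos"],s["time_s"],s["force"])
im=save("top","t7");sd=save("side","s7")
cv2.imwrite("pics/c7.png",np.vstack([cv2.resize(sd[250:320,160:290],None,fx=5,fy=4,interpolation=cv2.INTER_CUBIC),cv2.resize(im[110:240,160:290],(650,320),interpolation=cv2.INTER_CUBIC)])[:,:,::-1])
E
```

```text
[ 0.46569562 -0.06844075  0.17828737] 16.25 [ 0.13236429 -0.10655496 -0.02026106]
```

View pics/c7.png

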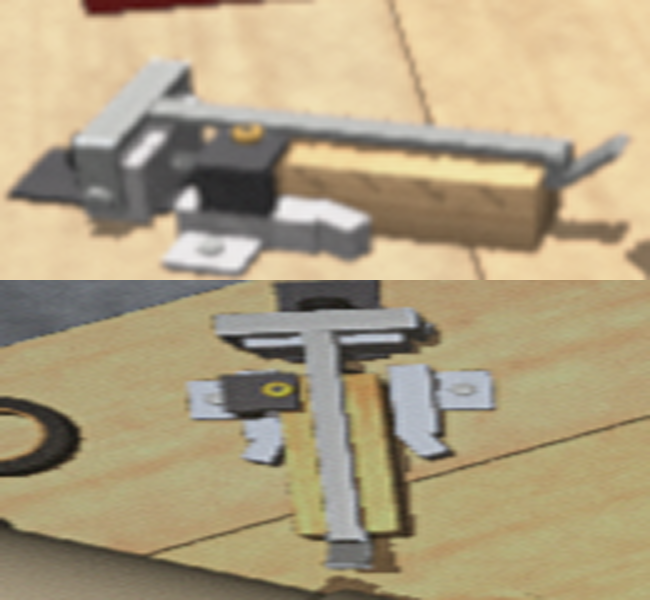

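The blank lies between the rails. Its rear face is at crop (555,200), the nose hangs behind it at (560,180), and the bar is level and down. I hand it in.

```bash
python3 -c "
from cell import manip
print(manip.close_job())"
```

```text
the job is handed in; nothing more can be done
None
```

The blank is in the jig, trapped between the plunger and the dropped catch; the push peaked at about 9 N, the robot is clear, and the job was handed in at about 16 s.

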